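# Log the order and ring the service bell

## Task

An order is ready to leave the restaurant's service counter. Swing the red-knobbed lever of the green tally counter all the way to its stop and let it spring back to rest, then ring the brass bell by pushing its black plunger fully down and letting it come up again. Leave the bowls, cup, candles and jar standing where they are.

Things in the scene. Friction and masses are not known exactly. Their poses are not given: they have to be found in the camera images.
- tally: Bench tally counter, screwed down: dark steel foot plate 150 (x) x 120 (y) x 12 mm under a green housing 120 x 90 mm, 70 mm high, with a row of four blank white number windows across its front edge (toward its own -x). Origin: centre of its underside, on the counter top. It stands turned by up to about 0.6 rad about the vertical.
- lever_pivot (a point): Pivot of the counter's lever, a vertical axis: point on top of the green housing, 10 mm toward the tally's own +x from its centre, 70 mm above the counter top.
- lever_knob (a point): Centre of the upright round red knob (24 mm diameter, 45 mm tall, from 90 to 135 mm above the counter top) on the end of the flat 18 mm wide aluminium lever arm; the arm's top is at 90 mm, the knob's axis is 90 mm from the pivot axis. The knob's point is 112.5 mm above the counter top and moves with the lever.
- lever (a joint): Angle of the tally lever, rad: 0 at rest, 1.2 at its stop. It swings level, clockwise seen from above. At rest the arm points from the pivot 60 deg clockwise of the tally's own +x (far right seen from its window side); at the stop 129 deg clockwise (near right). A spring takes it back to rest: about 2.5 N at the knob to start it, 6 N at the stop.
- bell: Counter bell, screwed down: round dark wooden foot, 120 mm diameter, 12 mm thick, brass dome 104 mm diameter up to 60 mm high, black plunger on top. Origin: centre of its underside, on the counter top.
- plunger_top (a point): Centre of the top face of the bell's black plunger cap (36 mm diameter, 12 mm thick), 92 mm above the counter top when up; moves with the plunger.
- plunger (a joint): Travel of the bell plunger straight down, m: 0 up, 0.014 fully down on its stop. Sprung: 2 N to start, 5.5 N fully down; it comes up by itself.
- bowl_small: Bystander: loose empty brown bowl, 100 mm diameter, 45 mm high, between the counter and the bell. Origin under its centre.
- bowl_brown: Bystander: loose empty brown bowl, 140 mm diameter, 60 mm high. Origin under its centre.
- bowl_cream: Bystander: loose empty cream bowl, 140 mm diameter, 55 mm high. Origin under its centre.
- tumbler: Bystander: loose copper cup, 72 mm diameter, 85 mm high. Origin under its centre.
- tealight: Bystander: loose brass tealight holder, 90 mm diameter, 85 mm high. Origin under its centre.
- candle_stand: Bystander: loose brass candle stand with amber glass, foot 90 x 90 mm, 220 mm high. Origin under its centre.
- spice_jar: Bystander: loose amber spice jar with steel cap, 56 mm diameter, 85 mm high. Origin under its centre.
Mind the look-alikes: they are no part of the job. What is shaped like the bell but blue or purple is not meant.

How it is judged:
By the outcome, as a careful person would: the job done as asked, in the order asked, and still so for the second after the job is handed in, with the robot touching nothing.
It also fails if it takes over 48 s, if anything falls off the work surface, if the arm or the gripper's body presses on something with over 40 N, if the wrist force passes 120 N, or if a joint passes its speed limit or range.

## Robot

A 7-joint arm with a two-finger parallel gripper is mounted at the origin on the work surface. World frame = base frame: x ahead of the robot, y to its left, z up, the work surface at z = 0. Lengths are in m, angles in rad, forces in N, time in s.
With the tool pointing down it reaches from about 0.35 to 0.9 m from the base axis. Payload 8.1 kg.
Tool frame: the origin (TCP) lies at the centre of the arm's flange, where the gripper is bolted on; the fingertips stand 178 mm ahead of it and the grasp point (between the pads) lies 159 mm ahead of it; z points along the fingers, y is the line along which they close (so a half turn about z gives the same grasp; the last joint's range is limited). The gripper opens to 92 mm and grips with 3 to 60 N. Pads are 19 mm wide; open, the fingers measure 130 mm over their backs; the gripper's body (75 mm by 190 mm) begins 47 mm behind the grasp point.
Start: joints at [1.164, 0.434, 0.025, 1.573, -0.012, 1.134, -0.075], TCP at [0.187, -0.596, 0.405] pointing down, gripper open.
Joint ranges: [-2.62, 2.62], [-0.44, 2.09], [-1.27, 1.32], [0.08, 2.57], [-1.32, 4.46], [0.12, 2], [-2.74, 2.74]. Speed limits (rad/s): [2.22, 2.22, 3.01, 3.01, 3.14, 3.14, 3.14].

## Interface

Orientations are given as a rotation vector (axis times angle).
In Python, from cell import arm gives the robot as it stands. The module is installed in compiled form; this text tells all that it offers.
- The arm moves only by the shell command python3 -m inch 'ROWS' [FORCE]. ROWS is text: rows parted by semicolons, each of 5 numbers parted by spaces: the shift along the tool's x, y, z in m, then the turn about the tool's z in rad, then the finger opening in m, from 0 to 0.0918. In form: x y z roll fingers; .... A call has 1 to 5 rows; each row is the pose to reach, as a shift and turn from the pose commanded when the call began, along the tool's axes at that moment; what a row does not reach only later rows make up. A row lasts 1/10 s, in which the tool goes at most 50 mm and 8.59 degrees, less where a joint would pass 70% of its speed; a pose out of reach is approached as far as the arm can. A call with a gripper value outside its range is refused whole. The fingers move at their own pace and stop on an object; FORCE is the grip in N (left out, the last holds). Time passes only in rows, so rows that repeat a pose let the fingers close. It gives the time, the measured TCP pose, the force, the opening and the grip force at its end, in the units of the state.
- arm.observe(): the state, without advancing time (a new reading comes with each control period).
- arm.get_image(name): name is "side" or "top" or "wrist"; returns the picture (420x560x3 uint8, red, green, blue); there is no depth.
- arm.get_calibration(name): a dict with "intrinsics" (3x3 intrinsics, pixels), "pose" (4x4, takes a point from camera to world coordinates). Camera axes: x right, y up, looking along -z (the intrinsics and any distortion apply to the point x, -y, -z); pixel columns grow to the right and rows downward; lengths in m; the calibration is good to about 2 mm. A picture is of the moment at which its call begins: read the wrist's pose just before it. get_calibration takes no time and is no camera call; for the wrist camera it gives the pose at the moment of the call.
- arm.sign_off(): hands the job in; it is judged then, once.
Trained networks look in the newest picture that a camera, given by its name, has taken for a name from the list of things; names that differ only in an ending like _2 or _b are one class to them, and where a whole thing is asked for, a point or a joint stands for the part that bears it (a point fixed in the world has none). Each returns a list of dicts, best first, with "conf" (0 to 1); they miss things now and then, are a little off and sometimes report something else, mostly with a low value. They report only what shows in the picture. A call takes as long as a camera call. They do not tell look-alikes from the thing itself.
- arm.look_for(camera, query): "point" ([row, column] in pixels, amid what is visible of it).
- arm.silhouettes(camera, query): "region" (420x560 bool, what is visible of it) and "point" ([row, column] in pixels, amid what is visible of it).
- arm.place_of(camera, query): "point" ([row, column] in pixels: a listed point, or the origin of a listed thing).
The state is a dict: "clock": time; "joints": joint angles; "dq": joint speeds; "joint_efforts": joint torques, N m; "position": TCP position; "ee_rot": TCP orientation; "force": force on the tool from outside, world axes, zero at the start; "ft_torque": the same for the moment, N m; "width": opening from 0.0 (shut) to 1.0 (fully open); "gripper_force": force on a finger pad.
Only numpy, scipy, OpenCV 4.12 (cv2) and the standard library are available. Lean on these libraries where they do the work, as an engineer would, in place of code of your own. Each camera call takes 0.05 s, during which the arm holds its last target. There are 200 camera calls.

## Working session

There is one attempt and no reset: what is moved stays moved. The work goes in short steps, Python scripts to look and compute and a shell command to move; the robot and the scene stay as the last step left them, time stands still between calls to the robot, and variables do not carry over. Pictures are saved under pics/ and viewed, at most 10 in all, crops included, and the job is handed in when it is done.

```bash
mkdir -p pics; cat > h.py <<'E'
import numpy as np,cv2
from cell import arm
def ray(c,p):
    k=arm.get_calibration(c);K=np.array(k["intrinsics"]);T=np.array(k["pose"])
    d=np.linalg.inv(K)@[p[1],p[0],1];d=T[:3,:3]@[d[0],-d[1],-d[2]];return T[:3,3],d
def at(c,p,z):
    o,d=ray(c,p);return o+d*(z-o[2])/d[2]
def px(c,P):
    k=arm.get_calibration(c);K=np.array(k["intrinsics"]);T=np.array(k["pose"])
    q=T[:3,:3].T@(np.array(P)-T[:3,3]);u=K@[q[0],-q[1],-q[2]];return u[1]/u[2],u[0]/u[2]
E
python3 - <<'E'
from h import *
s=arm.observe();print(s)
a=arm.get_image("top");b=arm.get_image("side")
cv2.imwrite("pics/top.png",a[:,:,::-1]);cv2.imwrite("pics/side.png",b[:,:,::-1])
for c in("top","side"):
  k=arm.get_calibration(c);print(c,np.round(k["pose"],3).tolist(),[x for x in k if x not in("pose",)])
  for n,z in(("tally",0),("lever_pivot",.07),("lever_knob",.1125),("bell",0),("plunger_top",.092),("bowl_small",0),("tumbler",0),("candle_stand",0),("tealight",0),("bowl_brown",0),("bowl_cream",0),("spice_jar",0)):
    for r in arm.place_of(c,n)[:3]:print(c,n,np.round(r["conf"],2),np.round(r["point"]),np.round(at(c,r["point"],z),3))
E
```

```text
{'clock': 0.0, 'joints': array([ 1.1644153 ,  0.43521991,  0.02497524,  1.57408074, -0.01162366,
        1.13395976, -0.07510913]), 'dq': array([-1.59638091e-03,  2.58170221e-04, -1.29194315e-04,  1.75774301e-05,
       -8.10708207e-04,  3.12058112e-04,  2.02946389e-04]), 'joint_efforts': array([-9.74305658e-04, -6.67879415e+01,  9.84564051e-01, -3.14462399e+01,
       -6.06279541e-02,  4.30975284e-02,  1.68805377e-04]), 'position': array([ 0.18686392, -0.5961812 ,  0.403953  ]), 'ee_rot': array([-3.10397894e+00, -4.74980132e-01,  5.44483075e-04]), 'force': array([ 0.36850949,  0.4456883 , -0.05532093]), 'ft_torque': array([ 0.01305595, -0.00140273, -0.01441302]), 'gripper_force': 0.0, 'width': 0.998263361783504}
top [[0.021, 0.995, -0.099, 0.39], [-1.0, 0.021, 0.0, 0.002], [0.002, 0.099, 0.995, 1.774], [0.0, 0.0, 0.0, 1.0]] ['intrinsics']
top tally 0.79 [233. 344.] [ 0.476 -0.218  0.   ]
top tally 0.68 [205. 227.] [0.562 0.18  0.   ]
top lever_pivot 0.83 [229. 343.] [ 0.486 -0.205  0.07 ]
top lever_pivot 0.3 [230. 416.] [ 0.489 -0.443  0.07 ]
top lever_knob 0.58 [209. 368.] [ 0.549 
[... 1181 characters left out ...]
]
side bell 0.61 [165. 242.] [0.458 0.373 0.   ]
side plunger_top 0.61 [200. 211.] [0.383 0.054 0.092]
side plunger_top 0.59 [178. 274.] [0.559 0.158 0.092]
side plunger_top 0.57 [142. 239.] [0.451 0.369 0.092]
side bowl_small 0.98 [240. 274.] [ 0.557 -0.013  0.   ]
side tumbler 0.68 [234. 328.] [0.71 0.01 0.  ]
side candle_stand 0.63 [151. 298.] [0.652 0.462 0.   ]
side candle_stand 0.51 [283. 274.] [ 0.554 -0.176  0.   ]
side tealight 0.87 [381. 345.] [ 0.696 -0.462  0.   ]
side bowl_brown 0.81 [193. 333.] [0.746 0.209 0.   ]
side bowl_brown 0.31 [239. 270.] [ 0.546 -0.008  0.   ]
side bowl_cream 0.95 [305. 353.] [ 0.744 -0.253  0.   ]
side spice_jar 0.69 [383. 252.] [ 0.499 -0.462  0.   ]
```

View pics/top.png

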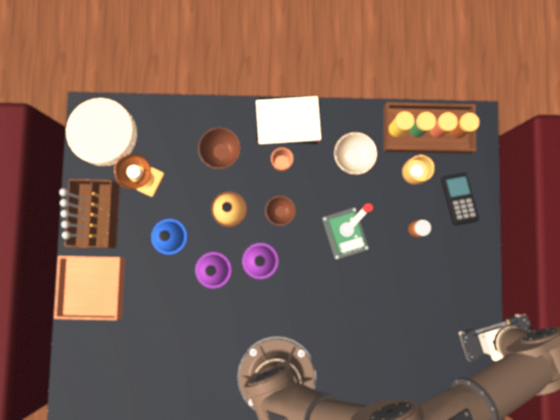

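View pics/side.png

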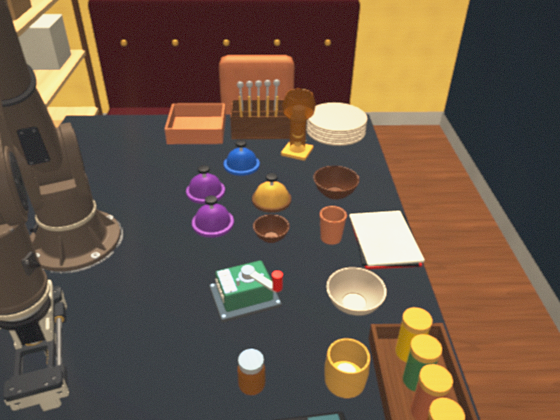

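The top view shows the brass bell at (208,229). Its look-alikes are blue at (237,169) and purple at (270,212) and (261,260). The green tally is at (233,345), with its red knob at (208,368) and its windows toward the robot. The side view shows the brass bell at (192,272) and the knob at (280,277). The red-capped jars and the orange cup could be mistaken for the red knob, but they are elsewhere. I choose the brass bell and the tally knob, and check both in one crop.

```bash
python3 - <<'E'
from h import *
from scipy.optimize import least_squares
I={c:arm.get_image(c) for c in("top","side")}
def blob(c,f,r0,r1,c0,c1):
    m=f(I[c].astype(int))[r0:r1,c0:c1];p=np.argwhere(m);return p.mean(0)+[r0,c0],len(p)
red=lambda a:(a[...,0]>130)&(a[...,1]<60)&(a[...,2]<60)
dk=lambda a:a.max(-1)<60
def tri(a,b):
    A=[];B=[]
    for c,p in(("top",a),("side",b)):
        o,d=ray(c,p);d/=np.linalg.norm(d);M=np.eye(3)-np.outer(d,d);A.append(M);B.append(M@o)
    return np.linalg.lstsq(np.vstack(A),np.hstack(B),rcond=None)[0]
k=[blob("top",red,195,222,355,385),blob("side",red,262,300,265,292)]
b=[blob("top",dk,200,216,219,239),blob("side",dk,172,186,262,284)]
print(k,tri(k[0][0],k[1][0]));print(b,tri(b[0][0],b[1][0]))
print(at("top",k[0][0],.125),at("top",b[0][0],.092),at("side",b[1][0],.088))
t=cv2.resize(I["top"][185:265,205:385],None,fx=4.4,fy=4.4,interpolation=2)
s=cv2.resize(I["side"][165:225,180:300],None,fx=4.4,fy=4.4)
o=np.zeros((t.shape[0]+s.shape[0]-20,t.shape[1],3),np.uint8);o[:t.shape[0]]=t;o=o[:t.shape[0]];cv2.imwrite("pics/t.png",np.vstack([t,np.pad(s[:240],((0,0),(0,t.shape[1]-s.shape[1]),(0,0)))])[:,:,::-1])
E
```

```text
** On entry to DLASCL parameter number  4 had an illegal value
 ** On entry to DLASCL parameter number  4 had an illegal value<stdin>:5: RuntimeWarning: Mean of empty slice.
  ret = um.true_divide(
Traceback (most recent call last):
numpy.linalg.LinAlgError: SVD did not converge in Linear Least Squares
```

```bash
python3 - <<'E'
from h import *
I={c:arm.get_image(c) for c in("top","side")}
def blob(c,f,r0,r1,c0,c1):
    m=f(I[c].astype(int))[r0:r1,c0:c1];p=np.argwhere(m)
    return (p.mean(0)+[r0,c0],len(p)) if len(p) else (np.array([r0,c0]),0)
red=lambda a:(a[...,0]>110)&(a[...,1]<85)&(a[...,2]<85)&(a[...,0]>2*a[...,1])
dk=lambda a:a.max(-1)<90
k=[blob("top",red,195,222,355,385),blob("side",red,262,300,265,292)]
b=[blob("top",dk,200,216,221,237),blob("side",dk,174,184,264,280)]
print(k,at("top",k[0][0],.13),at("side",k[1][0],.115))
print(b,at("top",b[0][0],.092),at("side",b[1][0],.088))
t=cv2.resize(I["top"][185:265,205:385],None,fx=4.4,fy=4.4,interpolation=2)
s=cv2.resize(I["side"][165:219,180:300],None,fx=4.4,fy=4.4)
cv2.imwrite("pics/t.png",np.vstack([t,np.pad(s,((0,0),(0,t.shape[1]-s.shape[1]),(0,0)))])[:,:,::-1])
E
```

```text
[(array([206.41176471, 368.14705882]), 34), (array([282.27922078, 277.20779221]), 154)] [ 0.55500572 -0.27700082  0.13      ] [ 0.55640917 -0.28535227  0.115     ]
[(array([206.57777778, 226.53333333]), 45), (array([177.35294118, 271.85882353]), 85)] [0.54861109 0.17339185 0.092     ] [0.55371457 0.1680505  0.088     ]
```

View pics/t.png

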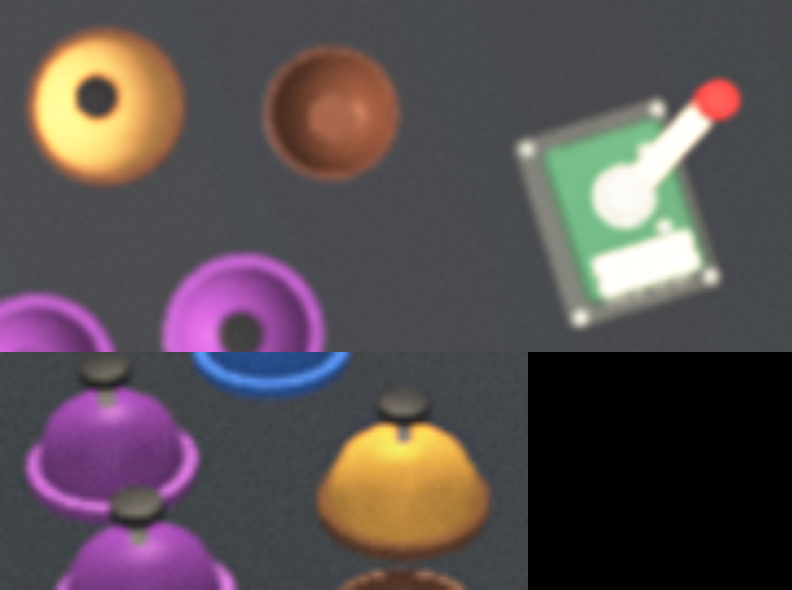

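The crop confirms both choices: the brass bell with black plunger at (95,97), and the tally with red knob at (718,100) and its plate turned about 17°. The tool's x axis already lines up with the tally's, so a straight push along tool −x with closed fingers works.

```bash
python3 -m inch '0.045 -0.017 0 0 0; 0.09 -0.034 0 0 0; 0.135 -0.051 0 0 0; 0.18 -0.068 0 0 0; 0.225 -0.085 0 0 0' 20; python3 -m inch '0.045 -0.018 0 0 0; 0.09 -0.036 0 0 0; 0.135 -0.054 0 0 0; 0.18 -0.072 0 0 0; 0.225 -0.09 0 0 0';python3 -m inch '0.045 -0.019 0 0 0; 0.045 -0.019 0 0 0;0.045 -0.019 0 0 0'
python3 - <<'E'
from h import *
from scipy.spatial.transform import Rotation as R
s=arm.observe();M=R.from_rotvec(s["ee_rot"]).as_matrix();im=arm.get_image("wrist");cv2.imwrite("pics/w.png",im[:,:,::-1])
print(s["position"],M.round(3).tolist())
for n,p in(("knob",[.551,-.277,.1125]),("pivot",[.485,-.216,.09])):print(n,M.T@(np.array(p)-s["position"]),px("wrist",p))
for n,z in(("lever_knob",.1125),("lever_pivot",.07)):
  for r in arm.place_of("wrist",n)[:2]:print(n,r["conf"],r["point"],at("wrist",r["point"],z))
E
```

```text
clock: 2.0
position: [0.3775, -0.4466, 0.405]
ee_rot: [3.105, 0.475, 0.0]
force: [0.6, -0.7, 0.5]
width: 0.615
gripper_force: 0.0
clock: 2.5
position: [0.5653, -0.2934, 0.4049]
ee_rot: [3.105, 0.475, 0.0]
force: [1.0, -0.8, 0.0]
width: 0.178
gripper_force: 0.0
clock: 2.8
position: [0.6022, -0.2618, 0.4043]
ee_rot: [-3.104, -0.48, 0.001]
force: [-1.0, -0.4, -0.5]
width: 0.005
gripper_force: 0.0
[ 0.60216167 -0.26179816  0.40427328] [[0.953, 0.302, -0.0], [0.302, -0.953, 0.0], [-0.0, -0.001, -1.0]]
knob [-0.05328375 -0.00080959  0.29178835] (np.float64(259.88249061861626), np.float64(270.9003011539037))
pivot [-0.09777371 -0.07888194  0.31434052] (np.float64(290.13830941555904), np.float64(194.32637252314072))
lever_knob 0.65 [255.1, 273.8] [ 0.55564099 -0.27906531  0.1125    ]
```

View pics/w.png

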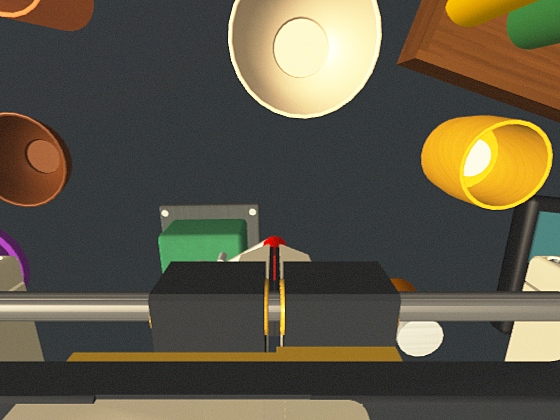

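The wrist view shows the red knob at (242,274), just ahead of the closed fingers and centred on them, with the housing edges aligned. I lower the fingers and push.

```bash
python3 -m inch '0 0 0.045 0 0; 0 0 0.09 0 0; 0 0 0.125 0 0; 0 0 0.125 0 0'; python3 -m inch '-0.02 0 0 0 0; -0.035 0 0 0 0; -0.05 0 0 0 0; -0.065 0 0 0 0;-0.08 0 0 0 0';python3 -m inch '-0.01 0 0 0 0;-0.02 0 0 0 0;-0.03 0 0 0 0; -0.04 0 0 0 0;-0.045 0 0 0 0'
```

```text
clock: 3.35
position: [0.5983, -0.2642, 0.275]
ee_rot: [-3.102, -0.471, 0.013]
force: [-0.1, 0.3, -0.6]
width: 0.005
gripper_force: 0.0
clock: 3.85
position: [0.5258, -0.2888, 0.2831]
ee_rot: [3.101, 0.473, 0.011]
force: [6.3, -0.9, -0.2]
width: 0.003
gripper_force: 2.7
clock: 4.35
position: [0.4832, -0.2988, 0.2821]
ee_rot: [-3.104, -0.476, -0.009]
force: [9.0, 14.2, 1.3]
width: 0.004
gripper_force: 7.1
```

```bash
python3 - <<'E'
from h import *
from scipy.spatial.transform import Rotation as R
ims=[arm.get_image(c) for c in("side","top","wrist")]
s=arm.observe();M=R.from_rotvec(s["ee_rot"]).as_matrix()
print(s["position"],s["force"],M.T@s["force"],s["ft_torque"])
a=cv2.resize(ims[0][230:330,200:320],(480,400));b=cv2.resize(ims[1][190:265,310:400],(310,258));w=ims[2][200:,140:450]
o=np.zeros((480,800,3),np.uint8);o[:400,:480]=a;o[:258,480:790]=b;o[260:480,480:790]=w
cv2.imwrite("pics/p.png",o[:,:,::-1])
for c in("side","top"):
  for r in arm.place_of(c,"lever_knob")[:2]:print(c,r["conf"],r["point"],at(c,r["point"],.1125))
E
```

```text
[ 0.48367464 -0.2986342   0.28211209] [7.32597554 8.83061486 0.74357662] [ 9.64519075 -6.22099146 -0.68712676] [ 2.00099407 -1.59346627 -0.08630318]
side 0.64 [284.6, 231.1] [ 0.45385231 -0.28844276  0.1125    ]
```

View pics/p.png

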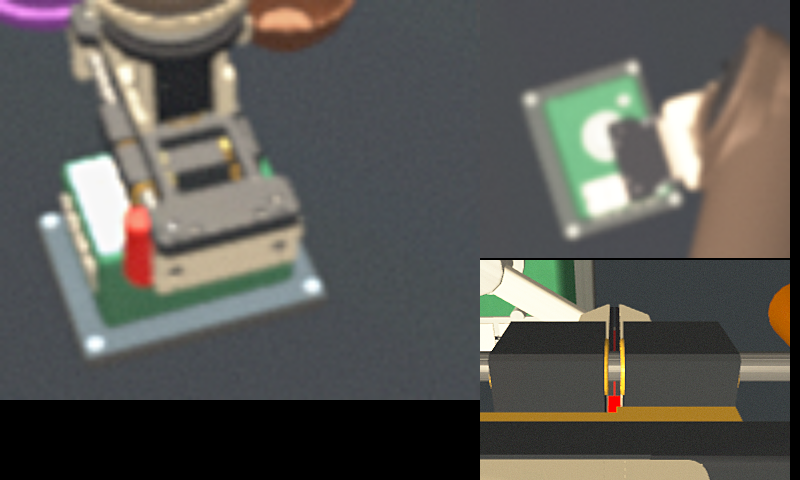

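The side view shows the knob beside the windowed front half, pressed by the fingers and close to the stop. I ease sideways along the arc and push a little further to confirm.

```bash
python3 -m inch '0 -0.003 0 0 0; 0 -0.006 0 0 0; 0 -0.006 0 0 0'; python3 -m inch '-0.004 -0.002 0 0 0; -0.004 -0.002 0 0 0';python3 -m inch '-0.004 -0.002 0 0 0; -0.004 -0.002 0 0 0'
python3 - <<'E'
from h import *
from scipy.spatial.transform import Rotation as R
for _ in range(2):
  arm.get_image("side")
  for r in arm.place_of("side","lever_knob")[:1]:print(r["conf"],at("side",r["point"],.1125))
s=arm.observe();M=R.from_rotvec(s["ee_rot"]).as_matrix();print(s["position"],M.T@s["force"])
E
```

```text
clock: 4.9
position: [0.4814, -0.2956, 0.2824]
ee_rot: [3.102, 0.474, 0.008]
force: [6.3, -0.4, 0.5]
width: 0.005
gripper_force: 2.9
clock: 5.1
position: [0.4768, -0.2948, 0.2824]
ee_rot: [3.103, 0.474, 0.009]
force: [7.1, -0.1, 0.9]
width: 0.007
gripper_force: 3.1
clock: 5.3
position: [0.4744, -0.2941, 0.2828]
ee_rot: [3.1, 0.475, 0.016]
force: [14.6, -0.7, -6.4]
width: 0.004
gripper_force: 7.1
0.7 [ 0.45745376 -0.3005513   0.1125    ]
0.67 [ 0.45112774 -0.29685806  0.1125    ]
[ 0.47444331 -0.29419046  0.28269428] [12.74089241  5.09856563  6.09853697]
```

```bash
python3 -m inch '-0.004 -0.002 0 0 0; -0.004 -0.002 0 0 0'; python3 -m inch '-0.004 -0.002 0 0 0; -0.004 -0.002 0 0 0;-0.004 -0.002 0 0 0'
```

```text
clock: 5.7
position: [0.4726, -0.2934, 0.2833]
ee_rot: [3.098, 0.477, 0.025]
force: [25.1, -2.5, -14.3]
width: -0.001
gripper_force: 12.3
clock: 6.0
position: [0.4709, -0.2926, 0.284]
ee_rot: [3.095, 0.479, 0.035]
force: [36.5, -4.2, -20.6]
width: 0.003
gripper_force: 17.3
```

The force rises stiffly to 36 N with almost no travel, so the lever is on its stop. I back off along the same path so the lever springs back in contact with the fingers, then lift.

```bash
python3 -m inch '0.02 0.01 0 0 0; 0.045 0.012 0 0 0; 0.07 0.012 0 0 0; 0.095 0.012 0 0 0; 0.12 0.012 0 0 0'; python3 -m inch '0.02 0 0 0 0; 0.04 0 0 0 0; 0.04 0 -0.045 0 0;0.04 0 -0.09 0 0;0.04 0 -0.12 0 0'
python3 - <<'E'
from h import *
from scipy.spatial.transform import Rotation as R
im=arm.get_image("side");cv2.imwrite("pics/s2.png",cv2.resize(im[120:320,180:380],(600,600))[:,:,::-1])
for r in arm.place_of("side","lever_knob")[:1]:print(r["conf"],at("side",r["point"],.1125))
m=arm.get_image("top").astype(int)[195:222,355:385]
s=arm.observe();M=R.from_rotvec(s["ee_rot"]).as_matrix();p=s["position"];print(p,s["force"])
for q in([.549,.172,.092],[.553,.168,.092]):print(M.T@(np.array(q)-p))
E
```

```text
clock: 6.5
position: [0.5814, -0.268, 0.2818]
ee_rot: [3.105, 0.473, 0.003]
force: [0.4, -0.3, -0.9]
width: 0.005
gripper_force: 0.0
clock: 7.0
position: [0.6185, -0.2565, 0.4049]
ee_rot: [3.103, 0.473, 0.006]
force: [0.6, -0.2, -0.4]
width: 0.005
gripper_force: 0.0
0.86 [ 0.55011647 -0.2782864   0.1125    ]
[ 0.61863069 -0.25659796  0.40421343] [-0.21866779  1.15521411 -0.55757954]
[ 0.05960652 -0.4311971   0.31070564]
[ 0.06223388 -0.42618753  0.31073972]
```

View pics/s2.png

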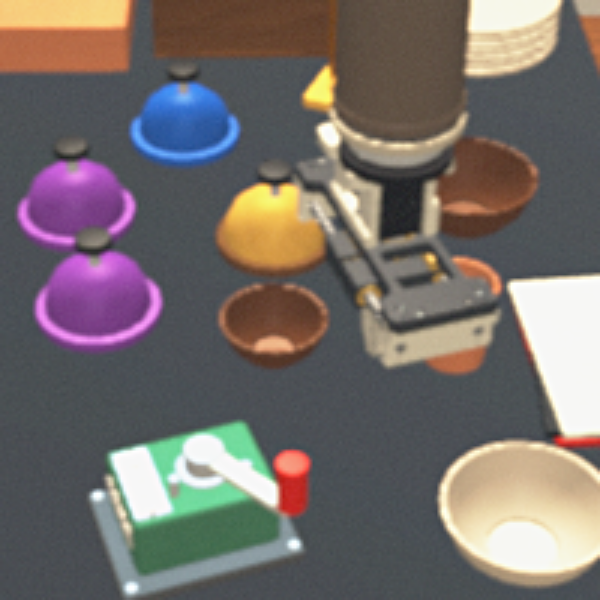

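The lever is back at rest, with the knob at (482,292) in the crop or (0.550,−0.278), and all bystanders are in place. Next I move over the brass bell.

```bash
python3 -m inch '0.006 -0.045 0 0 0; 0.012 -0.09 0 0 0; 0.018 -0.135 0 0 0; 0.025 -0.18 0 0 0; 0.03 -0.225 0 0 0'; python3 -m inch '0 -0.045 0 0 0; 0 -0.09 0 0 0;0 -0.105 0 0 0;0 -0.105 0 0 0'
python3 - <<'E'
from h import *
from scipy.spatial.transform import Rotation as R
im=arm.get_image("wrist");cv2.imwrite("pics/w2.png",im[:,:,::-1])
for r in arm.place_of("wrist","plunger_top"):print(r["conf"],r["point"],at("wrist",r["point"],.092))
print(px("wrist",[.551,.17,.092]))
s=arm.observe();M=R.from_rotvec(s["ee_rot"]).as_matrix();p=s["position"];print(p,M.T@(np.array([.551,.17,.092])-p))
E
```

```text
clock: 7.65
position: [0.579, -0.0309, 0.3995]
ee_rot: [3.106, 0.474, -0.002]
force: [0.3, -0.0, 0.7]
width: 0.001
gripper_force: 0.0
clock: 8.05
position: [0.5475, 0.0705, 0.3997]
ee_rot: [-3.104, -0.482, 0.001]
force: [-0.4, -1.4, 0.1]
width: 0.003
gripper_force: 0.0
0.74 [335.5, 78.3] [0.34973457 0.21633204 0.092     ]
0.57 [161.5, 164.5] [0.55424164 0.16802286 0.092     ]
(np.float64(164.34812630401836), np.float64(161.52752456202404))
[0.5487174  0.06690869 0.39955395] [ 0.03314389 -0.09802253  0.30743377]
```

View pics/w2.png

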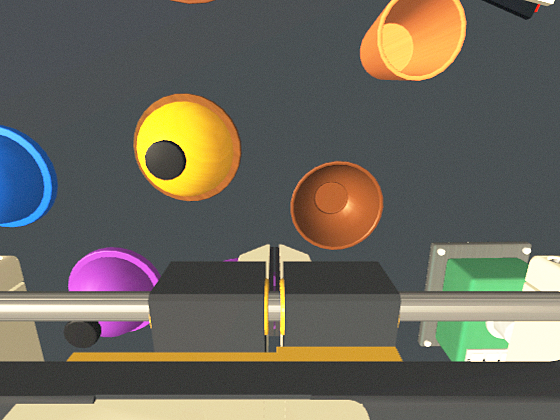

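The wrist view shows the brass bell with its black cap centred at (160,165), about (0.555,0.168), which agrees with the earlier measurement. I go above the cap and press.

```bash
python3 -m inch '0.018 -0.045 0 0 0; 0.037 -0.09 0 0 0; 0.037 -0.095 0 0 0; 0.037 -0.095 0.04 0 0; 0.037 -0.095 0.08 0 0'; python3 -m inch '0 0 0.02 0 0; 0 0 0.035 0 0; 0 0 0.035 0 0'; python3 -m inch '0 0 0.006 0 0; 0 0 0.012 0 0; 0 0 0.018 0 0;0 0 0.018 0 0'
```

```text
clock: 8.65
position: [0.5569, 0.1683, 0.3195]
ee_rot: [3.105, 0.472, 0.005]
force: [-0.4, 0.6, -0.4]
width: 0.006
gripper_force: 0.0
clock: 8.95
position: [0.5556, 0.1673, 0.2823]
ee_rot: [3.104, 0.471, -0.007]
force: [-0.4, 0.4, -0.3]
width: 0.005
gripper_force: 0.0
clock: 9.35
position: [0.556, 0.1696, 0.2666]
ee_rot: [3.105, 0.475, 0.001]
force: [0.3, -1.8, 2.8]
width: 0.002
gripper_force: 1.3
```

```bash
python3 -m inch '0 0 0.005 0 0; 0 0 0.008 0 0; 0 0 0.008 0 0'; python3 -m inch '0 0 0.003 0 0; 0 0 0.003 0 0; 0 0 0.003 0 0';  python3 -m inch '0 0 0.002 0 0; 0 0 0.002 0 0; 0 0 0.002 0 0'
```

```text
clock: 9.65
position: [0.556, 0.1698, 0.2588]
ee_rot: [3.105, 0.475, 0.002]
force: [2.1, -2.3, 5.2]
width: 0.006
gripper_force: 2.3
clock: 9.95
position: [0.556, 0.1698, 0.2564]
ee_rot: [3.105, 0.475, 0.002]
force: [1.6, -2.3, 7.0]
width: 0.004
gripper_force: 3.5
clock: 10.25
position: [0.556, 0.1698, 0.256]
ee_rot: [3.105, 0.475, 0.003]
force: [-4.7, -5.5, 24.2]
width: 0.005
gripper_force: 12.5
```

The stiff stop comes at tip height 0.078 m, which is 0.092 − 0.014, so the plunger is fully down. I lift off and check.

```bash
python3 -m inch '0 0 -0.01 0 0; 0 0 -0.025 0 0; 0 0 -0.06 0 0; 0 0 -0.1 0 0; 0 0 -0.14 0 0'; python3 -m inch '-0.04 0 -0.02 0 0; -0.08 0 -0.03 0 0; -0.12 0 -0.03 0 0; -0.12 0 -0.03 0 0; -0.12 0 -0.03 0 0'
python3 - <<'E'
from h import *
im=arm.get_image("side");cv2.imwrite("pics/s3.png",im[:,:,::-1])
for n,z in(("lever_knob",.1125),("plunger_top",.092)):
  for r in arm.place_of("side",n)[:4]:print(n,r["conf"],r["point"],at("side",r["point"],z))
s=arm.observe();print(s["position"],s["force"],s["dq"].round(3))
E
```

```text
clock: 10.75
position: [0.5549, 0.1702, 0.3946]
ee_rot: [-3.105, -0.476, 0.003]
force: [-0.1, 0.4, -0.7]
width: 0.004
gripper_force: 0.0
clock: 11.25
position: [0.4404, 0.1341, 0.4239]
ee_rot: [3.105, 0.476, 0.0]
force: [0.9, 0.4, 0.7]
width: 0.005
gripper_force: 0.0
plunger_top 0.61 [144.5, 236.9] [0.44413364 0.35173419 0.092     ]
plunger_top 0.55 [171.1, 208.5] [0.36444065 0.19749221 0.092     ]
plunger_top 0.45 [199.5, 213.1] [0.38827005 0.05524961 0.092     ]
plunger_top 0.44 [179.2, 274.1] [0.55996056 0.15253031 0.092     ]
[0.44190371 0.13444554 0.42353685] [-0.0168351  -0.81931999 -0.51620676] [ 0.001  0.008  0.001 -0.003  0.001 -0.     0.002]
```

View pics/s3.png

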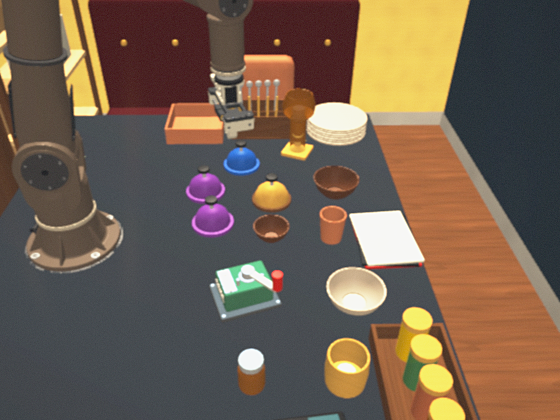

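The plunger is up again at (178,272), the lever is at rest with its knob at (280,277), all bystanders stand where they were, and the arm is clear.

```bash
python3 -c "
from cell import arm
print(arm.sign_off())"
```

```text
the job is handed in; nothing more can be done
None
```

The tally lever was swung to its stop and sprang back to rest, then the brass bell's plunger was pushed fully down and came up again; the bystanders stand where they were, and the job was handed in at about 11.5 s.

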